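Load a latch plate under the leaf spring of a grinding fixture

TASK

Load the orange latch plate into the grinding fixture without gripping or lifting it: with the fingertips press it down hard on its sprung bed so that its front edge clears the blue bridge, and keep it pressed while you slide it under the bridge and the brass leaf spring until it is fully home against the red end stop. Then let go and move clear, leaving the plate held in the fixture and everything else where it was.

Things in the scene. Friction and masses are not known exactly. Their poses are not given: they have to be found in the camera images.
- fixture: Grinding fixture, fixed: dark base 280 x 160 x 12 mm; origin at the centre of its underside (table level), z up, +x the sliding direction (towards the red stop), +y its left. Two grey rails along x, 64 mm apart inside, tops at z = 36 mm; between them the steel bed, 62 mm wide, x = -125 to 116 mm, its top at z = 30 mm when raised.
- bridge (a point): centre of the blue bridge's underside: fixture x = 75, y = 0, z = 35 mm; axes as the fixture's. The bridge is 14 mm long in x, 110 mm wide in y; its top is at z = 52 mm (screw heads to 56).
- stop (a point): centre of the red end stop's face at bed height: fixture x = 118, y = 0, z = 30 mm; axes as the fixture's. The stop is 84 mm wide, 12 mm thick, its top at z = 44 mm; the front end of the plate butts against it when home.
- bed (a joint): how far the sprung bed is down, m: 0 raised, 0.010 bottomed; it stays level. Raised, the plate overlaps the bridge by 5 mm and butts on it; it passes when the bed is over 5 mm down (7 to 9 is good). The finger needs about 3 N to start, 9 N at 5 mm, 15 N at 10 mm. Let go with the plate under the bridge, it rises until the plate meets the bridge and stays about 5 mm down.
- leaf (a joint): lift of the brass leaf spring (30 x 26 mm), rad: 0 hanging. Hinged behind the bridge at fixture x = 82, z = 39 mm, it slopes down along +x to its tip at x = 112, z = 28 mm. A plate sliding in lifts it by itself (0.05 to 0.2 rad once home) and is then dragged by it; with bed friction, sliding takes 6 to 15 N along x, and a fingertip may slip on the plate until it meets the front rib.
- plate: Orange alloy latch plate, 0.28 kg, loose on the bed between the rails: 140 (x) x 60 x 10 mm, origin at the centre of its underside, axes parallel to the fixture's, +x end = front, towards the bridge. On top two cross ribs 8 mm thick, 50 mm wide, 10 mm high, centred at x = 10 and -44 mm. The flat front 56 mm goes under the bridge. It starts 58 to 93 mm short of home.
- pocket (a point): centre of the flat pocket between the plate's two ribs, on its top face: plate x = -17, y = 0, z = 10 mm. The pocket is 46 mm long (x), open to both sides; closed fingertips fit in it to press down and push on the front rib.
- home (a point): where the plate's origin is when it is fully home and let go, held under the bridge: fixture x = 48, y = 0, z = 25 mm; axes as the fixture's
- bushing: brass bushing, ring 28 mm across and 22 mm high, standing loose on the base ledge left of the rails; origin at the underside; leave alone
- bolt: steel bolt standing on its head, 24 mm across and 35 mm high, loose on the base ledge right of the rails; origin at the underside; leave alone
- disc: black grinding disc 114 mm across, 6 mm thick, lying on the table beside the fixture; origin at the underside; leave alone
- clamp: blue screw clamp about 160 x 90 x 18 mm, lying on the table beside the fixture; origin at the underside; leave alone
- wrench: steel wrench 170 mm long, lying on the table beside the fixture on its other side; origin at the underside; leave alone

How it is judged (in metres and radians):
On the way, in this order (a step that is already met when the one before it is completed fails the run):
1. the fingers press the plate and bed down before the plate is under the bridge (value of joint bed above 0.0045 m and contact force between the fingers and plate above 3 N and x of plate in the frame of fixture below 0.01 m), for 0.05 s.
2. the fingers still press on the plate as its front slides under the bridge and the bed is still down (x of plate in the frame of fixture between 0.012 and 0.04 m and value of joint bed above 0.0035 m and contact force between the fingers and plate above 2 N), for 0.05 s.
3. the front of the plate has passed under the bridge and the leaf spring, lifting the leaf (x of plate in the frame of fixture above 0.04 m and value of joint leaf above 0.03 rad), for 0.05 s.
At the end, for the whole second after the job is handed in: The plate lies flat and still, within 4 mm of the red end stop, under the bridge and the lifted leaf spring (the bed held at least 3 mm down by it), and the robot has let go (x of plate in the frame of fixture between 0.044 and 0.051 m and value of joint leaf above 0.03 rad and value of joint bed above 0.003 m and z of plate in the frame of fixture below 0.028 m and angle between plate's own z axis and vertical below 0.06 rad and linear speed of plate below 0.01 m/s); the robot touches nothing.
It fails at once if the plate is lifted off the bed or tipped up (z of plate in the frame of fixture above 0.04 m or angle between plate's own z axis and vertical above 0.25 rad).
It fails at once if a bystander is moved by more than 40 mm (distance of any of bushing, bolt, disc, clamp, wrench from where it was at the start of the episode above 0.04 m).
It also fails if it takes over 38 s, if anything falls off the work surface, if the arm or the gripper's body presses on something with over 40 N, if the wrist force passes 120 N, or if a joint passes its speed limit or range.

ROBOT

A 7-joint arm with a two-finger parallel gripper is mounted at the origin on the work surface. World frame = base frame: x ahead of the robot, y to its left, z up, the work surface at z = 0. Lengths are in mm, angles in degrees, forces in N, time in s.
With the tool pointing down it reaches from about 400 to 925 mm from the base axis. Payload 4.1 kg.
Tool frame: the origin (TCP) lies at the very end of the fingers, on their centre line; the grasp point (between the pads) lies env.grip_depth behind it (env.grip_depth is the distance from the TCP to the grasp point, in mm); x points along the fingers, z is the direction in which the jaws open and shut, and the axes are right-handed (so a half turn about x gives the same grasp; the last joint's range is limited). The gripper opens to 85 mm and grips with 20 to 120 N. Pads are 22 mm wide; open, the fingers measure 114 mm over their backs; the gripper's body (76 mm by 85 mm) begins 54 mm behind the grasp point. The pads swing forward as they close: fully open they stand 13 mm farther back than shut.
Start: joints at [-80.959, 22.827, 2.584, 88.041, -1.071, 69.15, -2.905], TCP at [165.068, 628.726, 231.347] pointing down, gripper open.
Joint ranges: [-161.44, 161.44], [-28.35, 127.94], [-78.24, 83.42], [0, 140.83], [-78.03, 258.03], [13.02, 114.36], [-168.23, 168.23]. Speed limits (degrees/s): [147.25, 147.25, 180, 180, 180, 180, 180].

INTERFACE

Orientations are given as a 3x3 rotation matrix whose columns are the frame's x, y, z axes.
In Python, from bench import status, cams, env gives the robot as it stands. The module is installed in compiled form; this text tells all that it offers.
- The arm moves only by the shell command python3 -m inch 'ROWS' [OPENING] [FORCE]. ROWS is text: rows parted by semicolons, each of 6 numbers parted by spaces: the shift along the tool's x, y, z in cm, then the turn, a rotation vector about the tool's x, y, z in rad. In form: dx dy dz ax ay az; .... A call has 1 to 10 rows; each row shifts and turns the pose as measured when the row begins, along the tool's axes as they then stand; what a row does not reach is not made up. A row lasts 1/10 s, in which the tool goes at most 50 mm and 8.59 degrees, less where a joint would pass 70% of its speed; a pose out of reach is approached as far as the arm can. A call is refused whole if a number of a shift passes 5 or a number of a turn 0.15, either way. A call with a gripper value outside its range is refused whole. OPENING is the finger opening in cm, from 0 to 8.54, set as the call begins (- or left out, the last holds). The fingers move at their own pace and stop on an object; FORCE is the grip in N (left out, the last holds). Time passes only in rows, so rows that do not move let the fingers close. It gives the time, the measured TCP pose, the force and the opening at its end, in the units of the state.
- status.state(): the state, without advancing time (a new reading comes with each control period).
- cams.camera(name): name is "side" or "top" or "wrist"; returns a dict with "frame" (480x640x3 uint8, red, green, blue), "intrinsics" (3x3 intrinsics, pixels), "cam_to_world" (4x4, takes a point from camera to world coordinates). Camera axes: x right, y up, looking along -z (the intrinsics and any distortion apply to the point x, -y, -z); pixel columns grow to the right and rows downward; lengths in mm; the calibration is good to about 2 mm. A picture is of the moment at which its call begins. There is no depth.
- env.hand_in(): hands the job in, once; it reports no verdict.
The state is a dict: "clock": time; "q": joint angles; "dq": joint speeds; "tau": joint torques, N m; "tcp_pos": TCP position; "tcp_rot": TCP orientation; "force": force on the tool from outside, world axes, zero at the start; "moment": the same for the moment, N m; "gripper_width": opening from 0.0 (shut) to 1.0 (fully open).
Only numpy, scipy, OpenCV 4.12 (cv2) and the standard library are available. Lean on these libraries where they do the work, as an engineer would, in place of code of your own. Each camera call takes 0.05 s, during which the arm holds its last target. There are 200 camera calls.

## Working session

There is one attempt and no reset: what is moved stays moved. The work goes in short steps, Python scripts to look and compute and a shell command to move; the robot and the scene stay as the last step left them, time stands still between calls to the robot, and variables do not carry over. Pictures are saved under pics/ and viewed, about 8 in all and at most 12, crops included, and the job is handed in when it is done.

```bash
mkdir -p pics
cat > h.py <<'E'
import numpy as np, cv2
from bench import status, cams, env
def snap(n,f):
    c=cams.camera(n); cv2.imwrite(f'pics/{f}.png',c['frame'][:,:,::-1]); np.savez(f'pics/{f}.npz',K=c['intrinsics'],T=c['cam_to_world'])
def ray(f,u,v,z):
    d=np.load(f'pics/{f}.npz');K,T=d['K'],d['T']
    r=np.linalg.solve(K,[u,v,1.]);r=T[:3,:3]@[r[0],-r[1],-r[2]];o=T[:3,3]
    return o+r*(z-o[2])/r[2]
def proj(f,p):
    d=np.load(f'pics/{f}.npz');K,T=d['K'],d['T']
    c=np.linalg.inv(T)@[*p,1.];w=K@[c[0],-c[1],-c[2]];return w[:2]/w[2]
E
python3 - <<'E'
from h import *
np.set_printoptions(precision=3,suppress=True)
for n in('top','side','wrist'): snap(n,n+'0')
for n in('top','side','wrist'):
    d=np.load(f'pics/{n}0.npz');print(n,d['K'].tolist(),d['T'].round(3).tolist())
s=status.state();print(s['clock'],s['tcp_pos'],s['tcp_rot'],s['force'],s['gripper_width'],env.grip_depth)
E
```

```text
top [[485.4119987950732, 0.0, 321.26048475332243], [0.0, 485.4119987950732, 231.2597366982481], [0.0, 0.0, 1.0]] [[0.02, 0.986, -0.164, 459.708], [-1.0, 0.023, 0.017, 45.653], [0.021, 0.163, 0.986, 812.577], [0.0, 0.0, 0.0, 1.0]]
side [[527.935935318638, 0.0, 314.4042775666938], [0.0, 527.935935318638, 236.28212590847755], [0.0, 0.0, 1.0]] [[0.981, 0.116, -0.154, 451.52], [-0.192, 0.519, -0.833, -615.312], [-0.016, 0.847, 0.532, 475.764], [0.0, 0.0, 0.0, 1.0]]
wrist [[336.48137332007053, 0.0, 322.2298259503053], [0.0, 336.48137332007053, 242.6692246344537], [0.0, 0.0, 1.0]] [[0.254, -0.921, -0.295, 89.538], [0.967, 0.241, 0.079, 648.478], [-0.002, -0.305, 0.952, 373.216], [0.0, 0.0, 0.0, 1.0]]
0.15 [164.969 628.218 230.502] [[-0.    -0.967  0.254]
 [-0.001  0.254  0.967]
 [-1.    -0.    -0.002]] [ 0.111 -0.302 -0.058] 1.0028580399044724 18.700000000000003
```

View pics/top0.png

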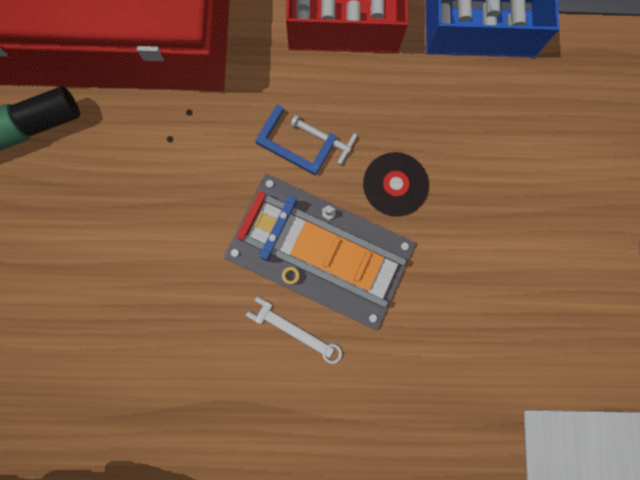

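The top view shows the fixture: base corners near (269,177), (414,243), (379,328) and (226,257), red stop at upper left and the plate right of the bridge. I'll enlarge it.

Run:
```python
import cv2
a=cv2.imread('pics/top0.png')[170:335,220:420]
cv2.imwrite('pics/c1.png',cv2.resize(a,None,fx=4,fy=3.6 if 0 else 3.6,interpolation=cv2.INTER_CUBIC)[:, :800])
```

```text
(no output)
```

View pics/c1.png

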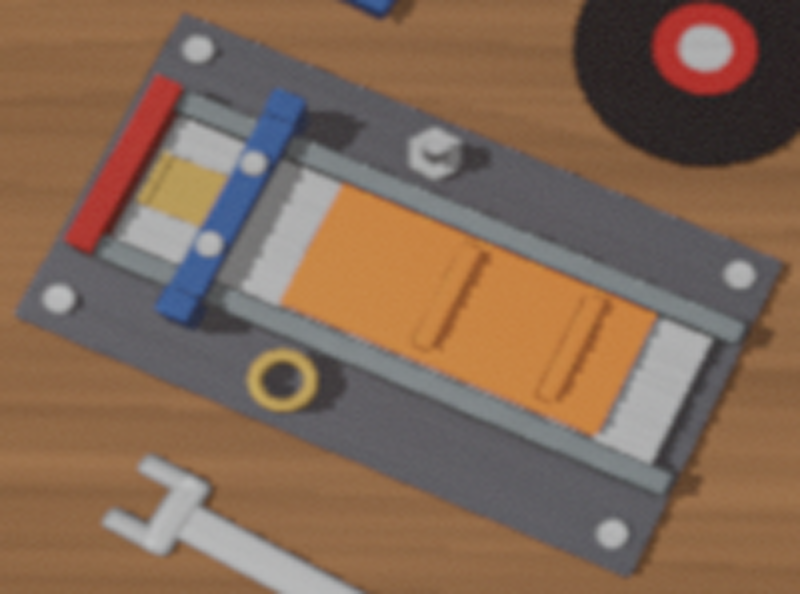

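View pics/side0.png

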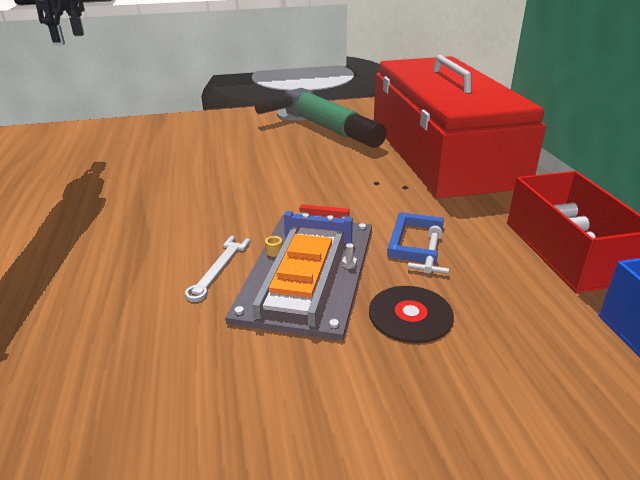

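The crop (x4, x3.6) shows base corners (185,14), (782,265), (632,576), (16,315), plate top corners at about (345,183), (283,303), (656,315), (600,435) and the bolt and bushing on the ledges. The side view agrees.

Run:
```python
from h import *
from scipy.optimize import least_squares
np.set_printoptions(precision=2,suppress=True)
f=lambda u,v:np.array([220+(u+.5)/4-.5,170+(v+.5)/3.6-.5])
F=[((140,-80,12),185,14),((-140,-80,12),782,265),((-140,80,12),632,576),((140,80,12),16,315),
((118,-42,44),184,85),((130,-42,44),160,75),((118,42,44),90,250),((130,42,44),66,240)]
def W(p,P):
    c,s=np.cos(p[2]),np.sin(p[2]);return np.array([p[0]+c*P[0]-s*P[1],p[1]+s*P[0]+c*P[1],P[2]])
side=[((-140,80,12),229,319),((-140,-80,12),343,334),((140,-80,12),372,223)]
r=lambda p:np.concatenate([proj('top0',W(p,P))-f(u,v) for P,u,v in F])
s=least_squares(r,[460,100,1.9]);p=s.x;print(p,np.rad2deg(p[2]));print(s.fun.reshape(-1,2))
for P,u,v in side: print('side',proj('side0',W(p,P)),u,v)
c,sn=np.cos(p[2]),np.sin(p[2])
for u,v in[(345,183),(283,303),(656,315),(600,435)]:
    q=ray('top0',*f(u,v),40)[:2]-p[:2];print('plate',c*q[0]+sn*q[1],-sn*q[0]+c*q[1])
np.save('fix.npy',p)
```

```text
[561.19  32.52   1.15] 66.01414044986467
[[-0.06 -0.81]
 [ 1.22 -0.85]
 [-0.19  1.11]
 [-0.74  0.19]
 [ 0.21 -0.01]
 [-0.44 -0.33]
 [ 0.39  0.46]
 [-0.35  0.05]]
side [225.39 317.5 ] 229 319
side [343.74 334.53] 343 334
side [372.78 224.  ] 372 223
plate 40.379468554266204 -29.900652719720227
plate 39.46596973186734 29.683818959312056
plate -97.93968289720193 -29.293541869894725
plate -99.3654156813664 28.737849612372315
```

Fixture pose is consistent to about 1 px: origin (561, 32.5), yaw 66°, plate at x about -29.5, so 77 mm short of home. Now I move over the pocket and shut the fingers on the way.

```bash
python3 -m inch '0 -3.5 -3.5 0 0 0;0 -3.5 -3.5 0 0 0;0 -3.5 -3.5 0 0 0;0 -3.5 -3.5 0 0 0;0 -3.5 -3.5 0 0 0;0 -3.5 -3.5 0 0 0;0 -3.5 -3.5 0 0 0;0 -3.5 -3.5 0 0 0;0 -3.5 -3.5 0 0 0;0 -3.5 -3.5 0 0 0' 0 120
cat > where.py <<'E'
from h import *
np.set_printoptions(precision=2,suppress=True)
p=np.load('fix.npy');c,s=np.cos(p[2]),np.sin(p[2]);R=np.array([[c,-s,0],[s,c,0],[0,0,1]])
st=status.state();t=np.array(st['tcp_pos']);Q=np.array(st['tcp_rot'])
def goto(x,y,z): 
    d=R@[x,y,z]+[p[0],p[1],0]-t; return Q.T@d/10
print('clk',st['clock'],'tcp in fix',R.T@(t-[p[0],p[1],0]),'F fix',R.T@np.array(st['force']),'w',st['gripper_width'])
T=np.column_stack([[0,0,-1],np.cross([c,s,0],[0,0,-1]),[c,s,0]])
from scipy.spatial.transform import Rotation as r
print('turn',r.from_matrix(Q.T@T).as_rotvec(),'to hover pocket cm',goto(-46.5,0,70))
E
python3 where.py
```

```text
clock: 1.15
tcp_pos: [413.2, 200.9, 226.2]
tcp_rot: [[-0.004, -0.971, 0.238], [0.0, 0.238, 0.971], [-1.0, 0.004, -0.001]]
force: [0.8, 0.1, -0.4]
gripper_width: -0.001
clk 1.15 tcp in fix [ 93.74 203.64 226.21] F fix [ 0.4  -0.67 -0.39] w -0.0011786092559217978
turn [ 0.18 -0.   -0.  ] to hover pocket cm [ 15.56 -17.61 -17.41]
```

```bash
python3 -m inch '0 -3.5 -3.5 0 0 0;0 -3.5 -3.5 0 0 0;1 -3.5 -3.5 0 0 0;2.5 -3 -3 0 0 0;3 -2 -2 0 0 0;3 -1 -1 0.09 0 0;3 0 0 0.09 0 0' 0 120 >/dev/null; python3 where.py
```

```text
clk 1.85 tcp in fix [-47.36  -0.06 103.36] F fix [ 0.63  0.36 -0.14] w -0.000792177789684589
turn [-0.02  0.01  0.01] to hover pocket cm [3.34 0.05 0.07]
```

Now hovering 63 mm above the pocket. One close look before pressing.

```bash
python3 -m inch '2.2 0 0 -0.02 0 0;0 0 0 0 0 0' >/dev/null; python3 where.py
python3 - <<'E'
from h import *
snap('wrist','w1');snap('top','t1')
E
```

```text
clk 2.05 tcp in fix [-50.     2.34  76.24] F fix [-0.08  0.14 -0.16] w -0.0018387832061271924
turn [-0.  0.  0.] to hover pocket cm [ 0.63 -0.23  0.35]
```

View pics/w1.png

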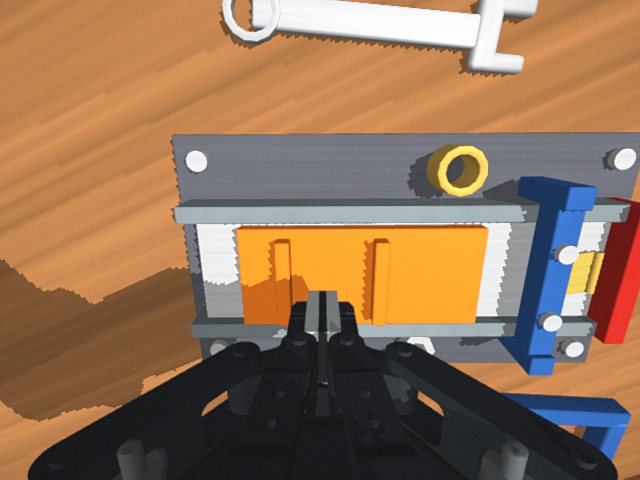

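The wrist view shows ribs at u ≈ 274–291 and 372–390 (top ends at v ≈ 240), plate ends at u ≈ 238 and 487, and the closed fingertips at (323,293) between them. Checking these numbers.

Run:
```python
from h import *
from where import R,p
for n,u,v,z in[('rib front L',373,241,50),('rib front R',390,241,50),('rib rear L',274,241,50),('rib rear R',291,241,50),('plate FL',486,228,40),('plate RL',238,228,40),('FR',476,324,40),('bridge topL',583,186,52),('base corner',173,136,12)]:
    print(n,R.T@(ray('w1',u,v,z)-[p[0],p[1],0]))
```

```text
clk 2.15 tcp in fix [-48.72   0.33  79.09] F fix [-0.05 -0.7  -0.17] w 0.003318664573323601
turn [-0.    0.    0.01] to hover pocket cm [ 0.91 -0.02  0.22]
rib front L [-22.96  27.06  50.  ]
rib front R [-14.    27.04  50.  ]
rib rear L [-75.09  27.16  50.  ]
rib rear R [-66.14  27.14  50.  ]
plate FL [40.53 31.26 40.  ]
plate RL [-96.08  31.52  40.  ]
FR [ 43.43 -29.1   40.  ]
bridge topL [79.22 56.03 52.  ]
base corner [-137.01   79.71   12.  ]
```

```bash
python3 -m inch '1.5 0 0.2 0 0 0;1.2 0 0 0 0 0;0.6 0 0 0 0 0;0 0 0 0 0 0' >/dev/null; python3 where.py
```

```text
clk 2.55 tcp in fix [-43.61  -2.08  47.19] F fix [-0.65 -0.47 -0.53] w -0.0016985810616122103
turn [0.   0.01 0.01] to hover pocket cm [-2.29  0.17 -0.27]
```

```bash
python3 -m inch '0.4 0.1 -0.2 0 0 0;0.3 0 0 0 0 0;0.4 0 0 0 0 0;0.4 0 0 0 0 0' >/dev/null; python3 where.py;  python3 -m inch '0.4 0 0 0 0 0;0.4 0 0 0 0 0' >/dev/null; python3 where.py
```

```text
clk 2.95 tcp in fix [-45.27  -1.77  33.22] F fix [-0.63  4.22 11.67] w 0.003176795426989284
turn [0.   0.01 0.01] to hover pocket cm [-3.68  0.12 -0.09]
clk 3.15 tcp in fix [-45.23  -1.89  29.65] F fix [-5.48 16.54 55.34] w -0.00022996432170560344
turn [-0.    0.01  0.01] to hover pocket cm [-4.04  0.14 -0.07]
```

Bottomed out (55 N at z 29.7). I'll ease up about 2 mm, then slide in small steps.

```bash
python3 -m inch '-0.2 0.1 0 0 0 0;0 0 0.3 0 0 0' >/dev/null; python3 where.py;  python3 -m inch '0 0 0.6 0 0 0;0 0 0.6 0 0 0' >/dev/null; python3 where.py
```

```text
clk 3.35 tcp in fix [-44.14  -2.26  35.32] F fix [-4.94  2.31  7.17] w -0.0012646336948295184
turn [-0.    0.01  0.01] to hover pocket cm [-3.47  0.18 -0.19]
clk 3.55 tcp in fix [-36.53  -4.12  37.45] F fix [-3.13  0.63  5.79] w -0.004015836337836719
turn [-0.01  0.01  0.01] to hover pocket cm [-3.27  0.36 -0.97]
```

```bash
python3 -m inch '0.5 0.3 0 0 0 0;0.3 0.1 0 0 0 0' >/dev/null; python3 where.py;  python3 -m inch '0.2 0.1 0.5 0 0 0;0.2 0.1 0.5 0 0 0' >/dev/null; python3 where.py
```

```text
clk 3.75 tcp in fix [-35.8   -4.52  32.54] F fix [-1.76  4.64 11.24] w -0.002203588850050461
turn [-0.01  0.01  0.02] to hover pocket cm [-3.77  0.36 -1.02]
clk 3.95 tcp in fix [-33.08  -4.97  30.97] F fix [-10.82   2.56  12.97] w 0.0005424868282177883
turn [-0.01  0.01  0.02] to hover pocket cm [-3.92  0.39 -1.32]
```

```bash
python3 -m inch '0.15 0.2 0.8 0 0 0;0.15 0.2 0.8 0 0 0' >/dev/null; python3 where.py;  python3 -m inch '0.15 0.2 0.8 0 0 0;0.15 0.2 0.8 0 0 0' >/dev/null; python3 where.py
python3 - <<'E'
from h import *
snap('wrist','w2')
E
```

```text
clk 4.15 tcp in fix [-28.07  -5.3   30.76] F fix [-10.46   0.91  13.29] w 0.0028845068451425217
turn [-0.02 -0.    0.03] to hover pocket cm [-3.93  0.39 -1.87]
clk 4.35 tcp in fix [-23.18  -5.81  30.56] F fix [-10.35   1.28  14.75] w -0.0043624350247072775
turn [-0.02 -0.01  0.03] to hover pocket cm [-3.92  0.4  -2.4 ]
```

View pics/w2.png

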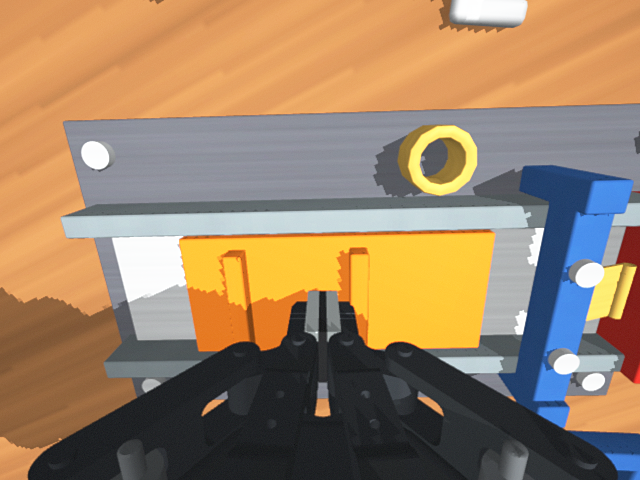

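The fingers are against the front rib, the plate is flat with its front edge at u ≈ 493 and is nearing the bridge (u ≈ 540). I'll keep sliding with the press held.

```bash
python3 -m inch '0.15 0.3 0.8 -0.01 0 0.02;0.15 0.3 0.8 -0.01 0 0.02;0.15 0.3 0.8 0 0 0.01;0.15 0.3 0.8 0 0 0.01' >/dev/null; python3 where.py;  python3 -m inch '0.15 0.3 0.8 0 0 0.01;0.15 0.3 0.8 0 0 0.01;0.15 0.3 0.8 0 0 0.01' >/dev/null; python3 where.py
```

```text
clk 4.8 tcp in fix [-12.84  -5.52  31.13] F fix [-9.85 -0.25 12.63] w 0.001753248517555985
turn [-0.02 -0.03 -0.02] to hover pocket cm [-3.76  0.55 -3.51]
clk 5.1 tcp in fix [-5.81 -5.18 31.43] F fix [-10.18   0.28  12.74] w -0.0059387788507076185
turn [-0.03 -0.05 -0.04] to hover pocket cm [-3.62  0.53 -4.28]
```

```bash
python3 -m inch '0.15 0.3 0.8 -0.01 -0.01 -0.01;0.15 0.3 0.8 -0.01 -0.01 -0.01;0.15 0.3 0.8 -0.01 -0.01 -0.01;0.15 0.3 0.8 0 -0.01 0' >/dev/null; python3 where.py;  python3 -m inch '0.15 0.3 0.8 0 -0.01 0;0.15 0.3 0.8 0 -0.01 0;0.15 0.3 0.8 0 -0.01 0;0.15 0.3 0.8 0 -0.01 0' >/dev/null; python3 where.py
```

```text
clk 5.5 tcp in fix [ 3.78 -5.38 31.33] F fix [-9.91 -0.35 12.26] w 0.0014137826226756714
turn [-0.01 -0.03  0.01] to hover pocket cm [-3.71  0.44 -5.16]
clk 5.9 tcp in fix [13.5  -5.11 31.31] F fix [-9.94 -0.19 12.89] w -9.147482997338743e-05
turn [-0.03 -0.01  0.02] to hover pocket cm [-3.81  0.26 -6.06]
```

```bash
python3 -m inch '0.15 0.2 0.8 -0.01 0 0.01;0.15 0.2 0.8 -0.01 0 0;0.15 0.2 0.8 0 0 0;0.15 0.2 0.8 0 0 0' >/dev/null; python3 where.py;  python3 -m inch '0.15 0.2 0.8 0 0 0;0.15 0.2 0.8 0 0 0;0.15 0.2 0.8 0 0 0;0.15 0.2 0.8 0 0 0' >/dev/null; python3 where.py
```

```text
clk 6.3 tcp in fix [21.25 -5.69 30.59] F fix [-10.91   1.58  14.91] w -0.001594275051741338
turn [-0.02 -0.04  0.01] to hover pocket cm [-3.7   0.35 -6.92]
clk 6.7 tcp in fix [23.59 -5.85 30.44] F fix [-13.52   4.16  19.68] w -0.002087699994994028
turn [-0.04 -0.07  0.01] to hover pocket cm [-3.47  0.24 -7.28]
```

Force is rising where the leaf is met. I'll reduce the press, push more, and right the tool.

```bash
python3 -m inch '0.05 0.2 1.2 -0.01 -0.03 0;0.1 0.2 1.2 -0.01 -0.03 0;0.1 0.2 1.2 -0.01 -0.02 0' >/dev/null; python3 where.py;  python3 -m inch '0.1 0.2 1.2 0 -0.02 0;0.1 0.2 1.2 0 -0.02 0' >/dev/null; python3 where.py
python3 - <<'E'
from h import *
snap('top','t3')
a=cv2.imread('pics/t3.png')[170:335,220:420]
cv2.imwrite('pics/c3.png',cv2.resize(a,None,fx=4,fy=3.6,interpolation=cv2.INTER_CUBIC))
E
```

```text
clk 7.0 tcp in fix [37.8  -6.21 30.26] F fix [-13.11   1.11  12.88] w -0.0018002882974163508
turn [-0.02 -0.01  0.01] to hover pocket cm [-3.88  0.38 -8.49]
clk 7.2 tcp in fix [43.77 -6.18 30.03] F fix [-23.8    2.77  19.89] w -0.003309140386325777
turn [-0.03  0.01  0.01] to hover pocket cm [-4.08  0.29 -9.01]
```

View pics/c3.png

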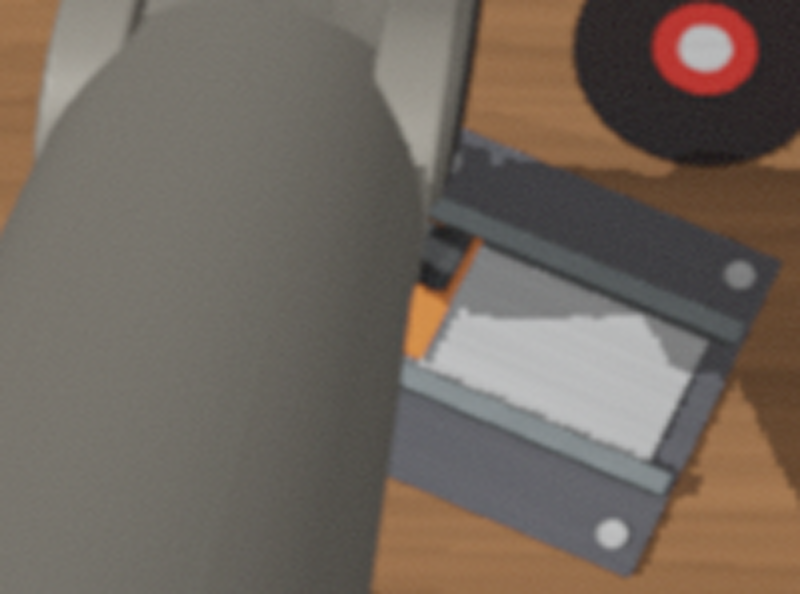

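The arm hides the front, but the plate's rear edge is visible from (482,243) to (428,360). I'll measure it.

```bash
python3 - <<'E'
from where import *
f=lambda u,v:np.array([220+(u+.5)/4-.5,170+(v+.5)/3.6-.5])
for u,v in[(482,243),(428,360)]: print(R.T@(ray('t3',*f(u,v),30)-[p[0],p[1],0]))
E
python3 -m inch '0.1 0.2 1.2 0 0 0;0.1 0.1 1.2 0 0 0'>/dev/null; python3 where.py
```

```text
clk 7.25 tcp in fix [43.65 -6.18 30.02] F fix [-17.17   2.02  15.55] w 0.002382825280877211
turn [-0.03  0.01  0.01] to hover pocket cm [-4.09  0.28 -8.99]
[-21.11 -30.51  30.  ]
[-23.64  26.99  30.  ]
clk 7.45 tcp in fix [43.67 -6.16 30.03] F fix [-19.36   6.6   20.93] w 0.00022173316850662166
turn [-0.04 -0.02  0.01] to hover pocket cm [-3.83  0.18 -9.11]
```

The rear edge is at x ≈ -22.4, so the plate is at about 47.6, and the arm no longer advances under 19 N: it is home. Relax the push, then lift away.

```bash
python3 -m inch '0 0 0 0 0 0;-0.3 0 0 0 0 0;-0.3 0 0 0 0 0;-0.3 0 -0.05 0 0 0' >/dev/null; python3 where.py
```

```text
clk 7.85 tcp in fix [41.09 -7.34 41.16] F fix [ 0.1  -0.18  0.89] w -6.855277746177785e-05
turn [-0.05 -0.02  0.01] to hover pocket cm [-2.73  0.28 -8.83]
```

```bash
python3 -m inch '-0.5 0 -0.4 0 0 0;-1.5 0 0 0 0 0;-3 0 0 0 0 0;-4 0 -2 0 0 0;-4 0 -4 0 0 0;0 0 -5 0 0 0;0 0 -5 0 0 0;0 0 -5 0 0 0;0 0 -3 0 0 0;0 0 0 0 0 0' >/dev/null; python3 where.py
python3 - <<'E'
from h import *
snap('top','t4');snap('side','s4')
a=cv2.imread('pics/t4.png')[170:335,220:420]
b=cv2.imread('pics/s4.png')[190:355,200:400]
cv2.imwrite('pics/c4.png',cv2.resize(a,None,fx=4,fy=3.6,interpolation=cv2.INTER_CUBIC))
cv2.imwrite('pics/c5.png',cv2.resize(b,None,fx=4,fy=3.6,interpolation=cv2.INTER_CUBIC))
E
```

```text
clk 8.85 tcp in fix [-202.53    2.42  184.88] F fix [-0.17  0.94  0.87] w -0.0019297204323777363
turn [-0.04 -0.01  0.02] to hover pocket cm [11.29  0.68 15.73]
```

View pics/c4.png

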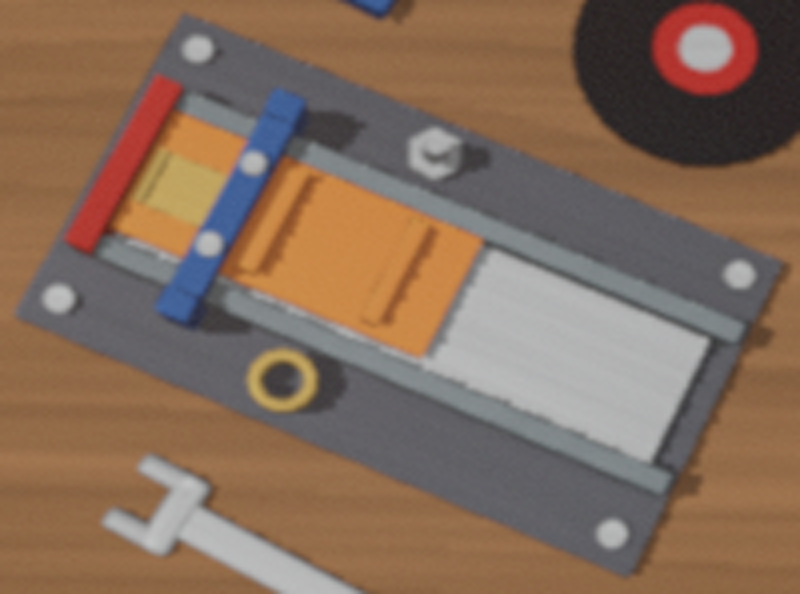

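View pics/c5.png

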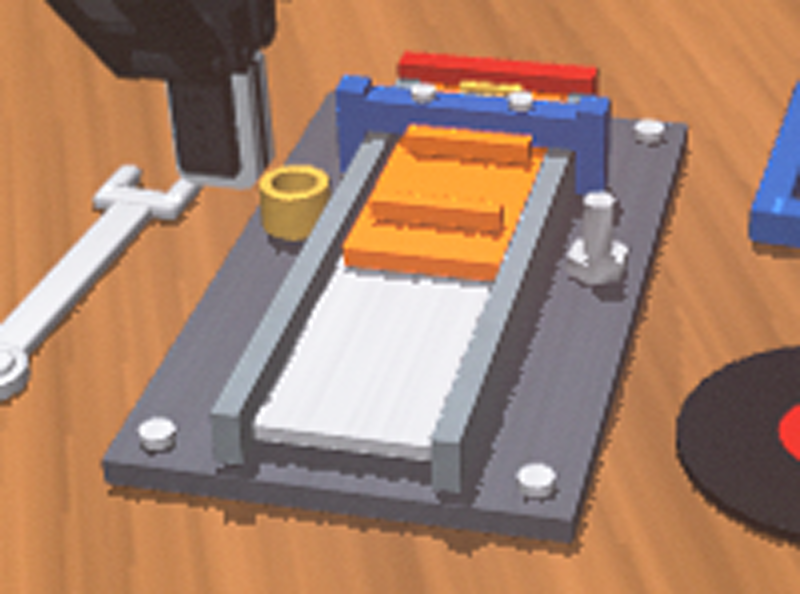

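The plate sits home against the red stop, under the bridge and leaf, with its rear edge at (484,243)–(428,358), unchanged. The bushing, bolt, disc and wrench have not moved. The arm is clear, so I'm handing in.

Run:
```python
from h import *
f=lambda u,v:np.array([220+(u+.5)/4-.5,170+(v+.5)/3.6-.5])
p=np.load('fix.npy')
for u,v in[(484,243),(428,358)]:
    q=ray('t4',*f(u,v),35)[:2]-p[:2];print(np.cos(p[2])*q[0]+np.sin(p[2])*q[1]+70)
print(env.hand_in())
```

```text
48.105190739761724
46.70243496918272
the job is handed in; nothing more can be done
None
```

I pressed the plate down with closed fingertips in its pocket and slid it under the bridge and leaf spring until it butted against the red stop. Then I let go, moved clear and handed in at about 9 s of the 38 s. No verdict was reported.

**Plate position:** the last picture puts the plate at fixture x ≈ 47.4 mm, from two corner readings of 48.1 and 46.7. Home is 48 and the allowed range is 44–51. It lies flat, with the front at the stop under the bridge and the leaf.

**Bed and leaf:** there is no direct reading of either joint. That the bed is held down and the leaf lifted is judged from the pictures only.

**Pressing:**
- The first press bottomed the bed at 55 N, harder than needed but under the 120 N limit.
- Just after that the fingertips rose to only about 2.5 mm of bed travel, well before the bridge. I pressed back to about 9 mm before the plate reached it.
- The fingers ran about 5–7 mm off the centre line during the slide, which did no harm I could see.

**Robot and other parts:** contact force was about zero after release. The bushing, bolt, disc and wrench look unmoved in the last top view. Only a corner of the clamp shows in those last pictures, and it looks unmoved too.

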